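Pump up the pan-oil can until its pressure pin is fully out

ROBOT

A 6-joint arm with a two-finger parallel gripper is mounted at the origin on the work surface. World frame = base frame: x ahead of the robot, y to its left, z up, the work surface at z = 0. Lengths are in m, angles in rad, forces in N, time in s.
With the tool pointing down it reaches from about 0.375 to 0.975 m from the base axis. Payload 3.8 kg.
Tool frame: the origin (TCP) lies on the centre line of the jaws, within the pads' length; the fingertips stand 14 mm ahead of it and the grasp point (between the pads) lies 5 mm behind it; z points along the fingers, y is the direction in which the jaws open and shut (so a half turn about z gives the same grasp; the last joint's range is limited). The gripper opens to 88 mm and grips with 3 to 60 N. Pads are 18 mm wide; open, the fingers measure 123 mm over their backs; the gripper's body (75 mm by 187 mm) begins 45 mm behind the grasp point.
Start: joints at [1.137, 0.264, 1.604, -0, 1.274, -0.037], TCP at [0.261, 0.623, 0.253] pointing down, gripper open.
Joint ranges: [-2.63, 2.63], [-0.94, 2.18], [0.31, 2.57], [-1.31, 4.45], [0, 2.66], [-2.55, 2.55]. Speed limits (rad/s): [2.57, 2.57, 3.14, 3.14, 3.14, 3.14].

INTERFACE

Orientations are given as a unit quaternion [w, x, y, z].
In Python, from workcell import telemetry, cams, close_job gives the robot as it stands.
- The arm moves only by the tool apply_moves, never from a script. Its argument "rows" is a list of rows, each a list of 2 entries, a list of its own where there are three numbers: the shift along the tool's x, y, z in mm, then the turn about the tool's z in rad. In form: [[[dx, dy, dz], turn], ...]. A call has exactly 10 rows; each row is the pose to reach, as a shift and turn from the pose commanded when the call began, along the tool's axes at that moment; what a row does not reach only later rows make up. A row lasts 1/10 s, in which the tool goes at most 50 mm and 8.59 degrees, less where a joint would pass 70% of its speed; a pose out of reach is approached as far as the arm can. A call with a gripper value outside its range is refused whole. "gripper" is the closure, from 0 (fully open) to 1 (shut), set as the call begins (left out, the last holds). The fingers move at their own pace and stop on an object; "newtons" is the grip in N (left out, the last holds). Time passes only in rows, so rows that repeat a pose let the fingers close, or fill a call up. It gives the time, the measured TCP pose, the force and the opening at its end, in the units of the state.
- telemetry.observe(): the state, without advancing time (a new reading comes with each control period).
- cams.snapshot(name): name is "scene" or "top" or "wrist"; returns the picture (480x640x3 uint8, blue, green, red); there is no depth.
- cams.camera_model(name): a dict with "K" (3x3 intrinsics, pixels), "distortion" ([k1, k2, p1, p2, k3] as OpenCV has them; the pictures are not rectified), "view" (4x4, takes a point from world to camera coordinates). Camera axes: x right, y down, z forward; pixel columns grow to the right and rows downward; lengths in m; the calibration is good to about 2 mm. A picture is of the moment at which its call begins: read the wrist's pose just before it. camera_model takes no time and is no camera call; for the wrist camera it gives the pose at the moment of the call.
- close_job(): hands the job in, once; it reports no verdict.
The state is a dict: "time": time; "joints": joint angles; "joint_velocities": joint speeds; "joint_torque": joint torques, N m; "ee_pos": TCP position; "tcp_rot": TCP orientation; "contact_force": force on the tool from outside, world axes, zero at the start; "torque": the same for the moment, N m; "gripper_width": finger opening in m.
Only numpy, scipy, OpenCV 4.12 (cv2) and the standard library are available. Lean on these libraries where they do the work, as an engineer would, in place of code of your own. Each camera call takes 0.05 s, during which the arm holds its last target. There are 200 camera calls.

TASK

Pump up the pan-oil can: press its blue knob all the way down with the fingertips and let it spring right back up, over and over, until the red pressure pin beside the knob stands fully out (a raised height of 25 mm). Only press the knob: do not touch the pin, and leave the can standing upright where it is, not gripped, lifted or shoved. Leave the tub, the jar and the cup alone, and finish with the knob up and the hand clear.

Things in the scene. Friction and masses are not known exactly. Their poses are not given: they have to be found in the camera images.
- can: The loose, upright pump-up pan-oil can, 1.6 kg: an aluminium cylinder 120 mm in diameter with a yellow band and a flat black shoulder 123 mm in diameter whose top is 170 mm above the bench. Origin: centre of its underside, z up along the pump's axis. A thin brass nozzle sticks out 96 mm from the axis towards its -x, at 172 mm height; the pin is on its +x side. On top, on the axis, a steel rod (12 mm) carries the blue knob.
- knob_top (a point): Centre of the flat top of the round blue pump knob, 50 mm in diameter and 16 mm thick; it is 238 mm above the bench when the knob is up and 208 mm when fully down. It moves with the knob.
- plunger (a joint): How far the knob is pressed down, m: 0 up (a spring returns it), 0.030 fully down (hard stop). The push needed grows from about 4 N to about 11 N at the bottom. Press near the middle, straight down.
- pin_top (a point): Centre of the top of the round red pressure pin, 12 mm in diameter, upright in a white collar (21 mm wide, top 176.5 mm above the bench) on the can's shoulder, 42 mm from the knob's axis on the can's +x side. The top is 179.5 mm above the bench with the pin fully in, 204.5 mm fully out: always lower than the top of the pressed knob.
- pin (a joint): How far the pin has risen, m: 0 fully in, about 0.024 to 0.025 fully out. It starts anywhere from 0 to 0.010. Every full stroke of the knob (at least 25 mm down, then back to within 5 mm of the top) raises it by about 5 mm, on the first stroke by 1 to 7.5 mm; it stays up between strokes. Strokes shorter than about 20 mm get it nowhere after the first. It stops by itself when fully out, and further strokes then do nothing. Three to five full strokes are needed.
- tub: Loose white open plastic tub, 110 x 140 x 85 mm high, to one side of the can. Origin: centre of its underside. Bystander.
- jar: Loose amber glass jar with a red cap, 68 mm in diameter, 110 mm high, to the other side of the can. Origin: centre of its underside. Bystander.
- cup: Loose aluminium measuring cup, 72 mm wide at the rim, 75 mm high, beyond the can. Origin: centre of its underside. Bystander.

How it is judged:
By the outcome, as a careful person would: the job done as asked, in the order asked, and still so for the second after the job is handed in, with the robot touching nothing.
It also fails if it takes over 48 s, if anything falls off the work surface, if the arm or the gripper's body presses on something with over 40 N, if the wrist force passes 120 N, or if a joint passes its speed limit or range.

## Working session

There is one attempt and no reset: what is moved stays moved. The work goes in short steps, Python scripts to look and compute and a tool call to move; the robot and the scene stay as the last step left them, time stands still between calls to the robot, and variables do not carry over. Pictures are saved under pics/ and viewed, about 8 in all and at most 12, crops included, and the job is handed in when it is done.

Besides the shell and the picture viewer there is one more tool, called after "Emit:" as name(argument=value, ...) on one line, values as JSON. apply_moves: Moves the arm, as the interface text tells. Its arguments: {"type":"object","properties":{"rows":{"type":"array"},"gripper":{"type":"number"},"newtons":{"type":"number"}},"required":["rows"]}

```bash
mkdir -p pics; ls
python3 - <<'E'
from workcell import telemetry, cams
import cv2,numpy as np
a=cams.snapshot("scene");b=cams.snapshot("top")
cv2.imwrite("pics/a.png",a);cv2.imwrite("pics/b.png",b)
s=telemetry.observe();print(s["time"],s["ee_pos"],s["tcp_rot"],s["gripper_width"])
for n in("scene","top"):
  m=cams.camera_model(n);V=np.array(m["view"]);print(n,m["K"],m["distortion"],V.round(3).tolist(),(-V[:3,:3].T@V[:3,3]).round(3))
E
```

```text
pics
0.1 [0.26058288 0.62201088 0.25152652] [-2.37490583e-04  1.97080793e-01  9.80386738e-01 -9.73605306e-04] 0.08809675643461341
scene [[501.0479278    0.         322.10312075]
 [  0.         501.0479278  244.61035192]
 [  0.           0.           1.        ]] [-0.12778526  0.          0.          0.          0.        ] [[-0.483, 0.876, -0.0, 0.291], [0.574, 0.316, -0.755, -0.221], [-0.662, -0.365, -0.655, 1.507], [0.0, 0.0, 0.0, 1.0]] [1.264 0.365 0.82 ]
top [[588.74230353   0.         331.13059709]
 [  0.         588.74230353 234.28222266]
 [  0.           0.           1.        ]] [-0.19237758  0.          0.          0.          0.        ] [[0.024, -1.0, -0.002, -0.027], [-0.994, -0.024, -0.111, 0.613], [0.111, 0.004, -0.994, 1.467], [0.0, 0.0, 0.0, 1.0]] [ 0.447 -0.019  1.526]
```

View pics/a.png

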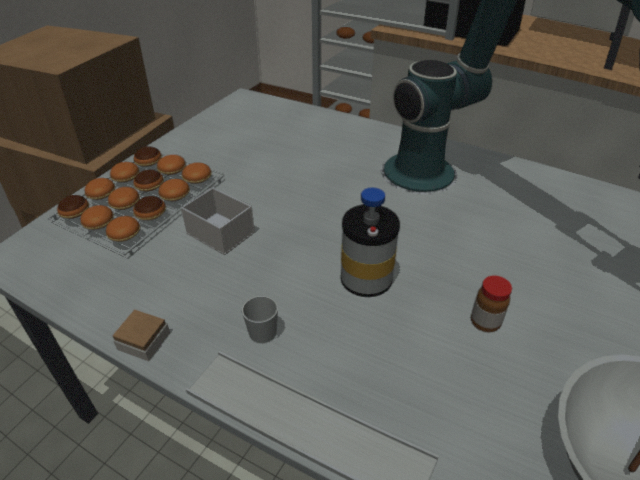

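View pics/b.png

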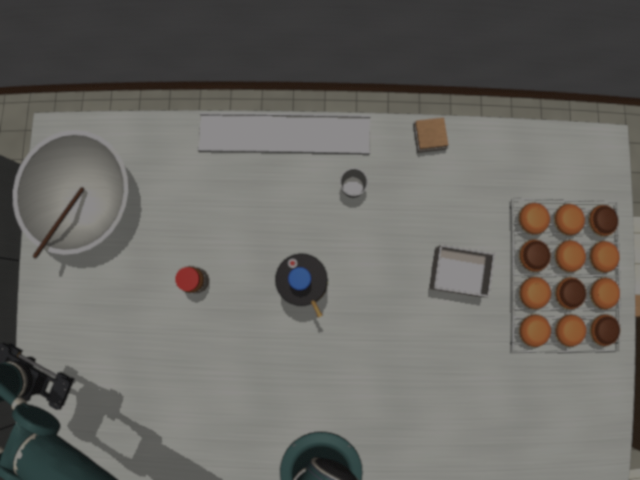

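The top view shows the knob at (300,279) and the pin at (293,264), with the jar to the left, the tub to the right and the cup beyond. The scene view shows the knob at (373,197) and the pin at (372,231).

```bash
cat > h.py <<'E'
from workcell import telemetry, cams
import cv2,numpy as np
from scipy.spatial.transform import Rotation as R
def ray(m,p):
    V=np.array(m["view"]);q=cv2.undistortPoints(np.array([[p]],float),np.array(m["K"]),np.array(m["distortion"]))[0,0]
    d=V[:3,:3].T@[q[0],q[1],1];return -V[:3,:3].T@V[:3,3],d/np.linalg.norm(d)
def onz(m,p,z):
    c,d=ray(m,p);return c+d*(z-c[2])/d[2]
def tri(rs):
    A=sum(np.eye(3)-np.outer(d,d) for c,d in rs);b=sum((np.eye(3)-np.outer(d,d))@c for c,d in rs);return np.linalg.solve(A,b)
def blobs(im,kind):
    h=cv2.cvtColor(im,cv2.COLOR_BGR2HSV)
    m=cv2.inRange(h,(105,120,50),(130,255,255)) if kind=="blue" else cv2.inRange(h,(0,110,60),(8,255,255))|cv2.inRange(h,(172,110,60),(180,255,255))
    n,l,s,c=cv2.connectedComponentsWithStats(m)
    return [(s[i,4],s[i,:4].tolist(),c[i].round(2).tolist()) for i in range(1,n) if s[i,4]>4],m
def delta(target):
    s=telemetry.observe();q=np.array(s["tcp_rot"])
    r=R.from_quat(q[[1,2,3,0]]);return r.inv().apply(np.array(target)-s["ee_pos"])*1000
E
python3 - <<'E'
from h import *
for f,n in(("a","scene"),("b","top")):
    im=cv2.imread(f"pics/{f}.png");m=cams.camera_model(n)
    for k,z in(("blue",.232),("red",.182)):
        for b in blobs(im,k)[0]: print(n,k,b,onz(m,b[2],z).round(4))
S=cams.camera_model("scene");T=cams.camera_model("top")
for ps,pt in(((373,197),(300,279)),):
    print(tri([ray(S,ps),ray(T,pt)]))
# bystanders roughly
for p,z in(((190,279),.11),((353,180),.075),((463,271),.085),((301,279),.17),((313,305),.172),((319,316),.172)): print(p,onz(T,p,z).round(3))
E
```

```text
scene blue (np.int32(362), [361, 188, 24, 19], [372.62, 196.77]) [0.492  0.0555 0.232 ]
scene red (np.int32(25), [370, 226, 6, 6], [372.64, 228.28]) [0.5263 0.0747 0.182 ]
scene red (np.int32(593), [482, 276, 30, 25], [496.44, 288.02]) [0.573 0.341 0.182]
top blue (np.int32(436), [288, 267, 23, 24], [299.18, 278.46]) [0.4917 0.0542 0.232 ]
top red (np.int32(7), [291, 262, 3, 3], [292.0, 262.71]) [0.529  0.0745 0.182 ]
top red (np.int32(473), [176, 267, 24, 25], [187.59, 278.75]) [0.4855 0.3153 0.182 ]
[0.49003473 0.05394299 0.22973824]
(190, 279) [0.487 0.327 0.11 ]
(353, 180) [ 0.747 -0.065  0.075]
(463, 271) [ 0.524 -0.341  0.085]
(301, 279) [0.493 0.054 0.17 ]
(313, 305) [0.434 0.024 0.172]
(319, 316) [0.409 0.01  0.172]
```

Run:
```python
from h import *
print(delta([.492,.055,.285]))
```

```text
[-432.54820841 -433.6038934   -32.6406223 ]
```

Emit:
apply_moves(rows=[[[0,0,-35],0],[[-25,-25,-35],0],[[-55,-55,-35],0],[[-85,-85,-35],0],[[-115,-115,-35],0],[[-145,-145,-35],0],[[-175,-175,-35],0],[[-205,-205,-35],0],[[-235,-235,-35],0],[[-260,-260,-35],0]], gripper=1, newtons=10)

```text
time: 1.1
ee_pos: [0.4003, 0.2801, 0.2873]
tcp_rot: [-0.0, 0.197, 0.98, -0.0]
contact_force: [0.1, -0.1, 0.4]
gripper_width: 0.0104
```

Emit:
apply_moves(rows=[[[-25,-25,0],0],[[-50,-50,0],0],[[-75,-75,0],0],[[-100,-100,0],0],[[-125,-125,0],0],[[-145,-145,0],0],[[-160,-160,0],0],[[-172,-172,0],0],[[-172,-172,0],0],[[-172,-172,0],0]])

```text
time: 2.1
ee_pos: [0.492, 0.0572, 0.2872]
tcp_rot: [-0.001, 0.198, 0.98, 0.0]
contact_force: [0.1, 0.5, 0.8]
gripper_width: 0.0
```

Run:
```python
from h import *
print(delta([.492,.055,.285]),telemetry.observe()["contact_force"])
m=cams.camera_model("wrist");w=cams.snapshot("wrist");cv2.imwrite("pics/w1.png",w)
S=cams.camera_model("scene");a=cams.snapshot("scene");cv2.imwrite("pics/a1.png",a)
for k,z in(("blue",.238),("red",.182)):
    for b in blobs(w,k)[0]: print("wrist",k,b,onz(m,b[2],z).round(4))
    for b in blobs(a,k)[0]: print("scene",k,b,onz(S,b[2],z).round(4))
V=np.array(m["view"]);print(-V[:3,:3].T@V[:3,3])
```

```text
[-0.84784686 -1.98914105  2.24018812] [0.10688638 0.47248062 0.83129336]
wrist blue (np.int32(6252), [262, 223, 103, 101], [311.75, 263.28]) [0.4846 0.0559 0.238 ]
scene blue (np.int32(351), [361, 188, 24, 19], [372.43, 196.98]) [0.5007 0.0586 0.238 ]
wrist red (np.int32(1323), [615, 36, 25, 73], [629.36, 73.37]) [0.4683 0.2562 0.182 ]
wrist red (np.int32(187), [363, 274, 14, 18], [369.27, 283.28]) [0.529  0.0748 0.182 ]
scene red (np.int32(5), [140, 178, 4, 4], [141.6, 179.2]) [ 0.6189 -0.4737  0.182 ]
scene red (np.int32(6), [150, 196, 4, 4], [151.33, 197.83]) [ 0.6638 -0.399   0.182 ]
scene red (np.int32(6), [66, 202, 3, 4], [67.17, 203.5]) [ 0.772  -0.5579  0.182 ]
scene red (np.int32(5), [151, 206, 3, 4], [152.2, 207.6]) [ 0.69   -0.3713  0.182 ]
scene red (np.int32(25), [370, 226, 6, 6], [372.64, 228.28]) [0.5263 0.0747 0.182 ]
scene red (np.int32(596), [481, 276, 31, 25], [496.3, 288.07]) [0.5732 0.3408 0.182 ]
[0.42547479 0.08476609 0.41944004]
```

View pics/w1.png

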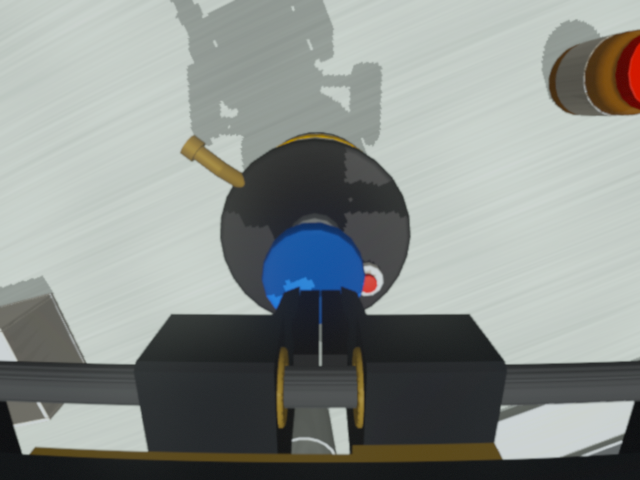

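Run:
```python
from h import *
w=cv2.imread("pics/w1.png");m=cams.camera_model("wrist");k=blobs(w,"blue")[1]
for r in range(223,325,6):
    x=np.where(k[r])[0];print(r,x.min(),x.max(),end=' | ')
for r in(268,272,276,280): print(onz(m,(313.5,r),.238).round(4))
# fit via top-disc rim samples: right/left extremes on z=.238
pts=[]
for r in range(262,312,2):
    x=np.where(k[r])[0]
    pts.append(onz(m,(x.min(),r),.238)[:2])
    if r<276: pts.append(onz(m,(x.max(),r),.238)[:2])
from scipy.optimize import least_squares
pts=np.array(pts);f=least_squares(lambda c:np.hypot(*(pts-c).T)-.025,[.49,.055],loss='soft_l1',f_scale=.001);print(f.x,f.fun.std())
```

```text
223 304 322 | 229 286 340 | 235 279 346 | 241 274 352 | 247 271 356 | 253 267 359 | 259 265 361 | 265 263 362 | 271 262 363 | 277 262 363 | 283 263 362 | 289 264 361 | 295 266 360 | 301 269 322 | 307 274 322 | 313 318 322 | 319 318 322 | [0.4871 0.0563 0.238 ]
[0.489  0.0555 0.238 ]
[0.4909 0.0547 0.238 ]
[0.4927 0.0539 0.238 ]
[0.49148763 0.05461102] 0.001377876837651149
```

Emit:
apply_moves(rows=[[[-1,-2,10],0],[[-1,-2,22],0],[[-1,-2,32],0],[[-1,-2,38],0],[[-1,-2,44],0],[[-1,-2,50],0],[[-1,-2,55],0],[[-1,-2,59],0],[[-1,-2,62],0],[[-1,-2,62],0]])

```text
time: 3.2
ee_pos: [0.4918, 0.0552, 0.2264]
tcp_rot: [-0.001, 0.197, 0.98, 0.0]
contact_force: [-6.1, 0.6, 9.3]
gripper_width: 0.0007
```

Run:
```python
from h import *
s=telemetry.observe();print(s["contact_force"],s["torque"],s["ee_pos"])
w=cams.snapshot("scene");cv2.imwrite("pics/a2.png",cv2.resize(w[140:320,280:480],None,fx=3,fy=3))
w=cams.snapshot("wrist");cv2.imwrite("pics/w2.png",w)
```

```text
[-6.06795607  0.6084392   9.31208568] [0.1295789  0.91762386 0.01111359] [0.49179448 0.05524344 0.22636653]
```

View pics/a2.png

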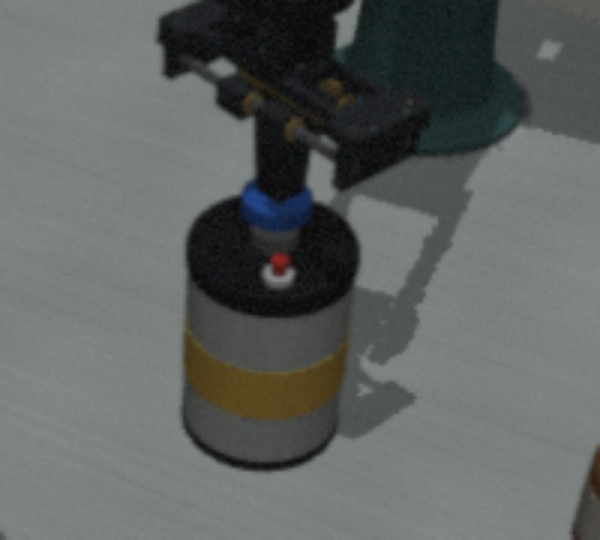

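Emit:
apply_moves(rows=[[[0,0,2],0],[[0,0,4],0],[[0,0,4],0],[[0,0,-4],0],[[0,0,-12],0],[[0,0,-20],0],[[0,0,-27],0],[[0,0,-32],0],[[0,0,-32],0],[[0,0,-32],0]])

```text
time: 4.3
ee_pos: [0.4925, 0.0549, 0.2572]
tcp_rot: [-0.0, 0.197, 0.98, -0.0]
contact_force: [0.3, 0.7, -0.1]
gripper_width: 0.0006
```

Emit:
apply_moves(rows=[[[0,0,8],0],[[0,0,16],0],[[0,0,24],0],[[0,0,30],0],[[0,0,34],0],[[0,0,36],0],[[0,0,36],0],[[0,0,36],0],[[0,0,36],0],[[0,0,36],0]])

```text
time: 5.3
ee_pos: [0.4933, 0.0549, 0.2229]
tcp_rot: [0.001, 0.197, 0.98, 0.0]
contact_force: [-1.5, -0.6, 10.2]
gripper_width: 0.0007
```

Emit:
apply_moves(rows=[[[0,0,2],0],[[0,0,2],0],[[0,0,-6],0],[[0,0,-14],0],[[0,0,-22],0],[[0,0,-30],0],[[0,0,-36],0],[[0,0,-36],0],[[0,0,-36],0],[[0,0,-36],0]])

```text
time: 6.3
ee_pos: [0.4917, 0.0549, 0.2565]
tcp_rot: [-0.001, 0.197, 0.98, -0.0]
contact_force: [0.5, -0.4, 0.1]
gripper_width: 0.0003
```

Emit:
apply_moves(rows=[[[0,0,8],0],[[0,0,16],0],[[0,0,24],0],[[0,0,30],0],[[0,0,34],0],[[0,0,36],0],[[0,0,37],0],[[0,0,38],0],[[0,0,38],0],[[0,0,38],0]])

```text
time: 7.3
ee_pos: [0.493, 0.055, 0.2223]
tcp_rot: [0.001, 0.197, 0.98, 0.0]
contact_force: [-6.9, -0.7, 17.1]
gripper_width: 0.0008
```

Emit:
apply_moves(rows=[[[0,0,-8],0],[[0,0,-16],0],[[0,0,-24],0],[[0,0,-32],0],[[0,0,-38],0],[[0,0,-38],0],[[0,0,-38],0],[[0,0,-38],0],[[0,0,-38],0],[[0,0,-38],0]])

```text
time: 8.3
ee_pos: [0.4922, 0.0549, 0.2572]
tcp_rot: [-0.0, 0.197, 0.98, -0.0]
contact_force: [-0.2, 0.3, 0.3]
gripper_width: 0.0006
```

```bash
cat > look.py <<'E'
from h import *
import sys
t=sys.argv[1];S=cams.camera_model("scene");W=cams.camera_model("wrist")
w=cams.snapshot("wrist");a=cams.snapshot("scene")
cv2.imwrite(f"pics/w{t}.png",w);cv2.imwrite(f"pics/s{t}.png",a)
pw=[b for b in blobs(w,"red")[0] if 330<b[2][0]<420];ps=[b for b in blobs(a,"red")[0] if 350<b[2][0]<395 and 200<b[2][1]<250]
print(pw,ps)
print("blue",[b for b in blobs(a,"blue")[0]])
# pin axis at (.529,.0755): height along scene ray top edge
for b in ps:
    x,y,ww,h=b[1]
    V=np.array(S["view"])
    for z in(.180,.185,.190,.195,.200,.2045):
        p,_=cv2.projectPoints(np.array([[.5278,.0743,z]]),cv2.Rodrigues(V[:3,:3])[0],V[:3,3],np.array(S["K"]),np.array(S["distortion"]));print(z,p.ravel().round(1))
if pw and ps: print(tri([ray(W,pw[0][2]),ray(S,ps[0][2])]))
E
python3 look.py 3; python3 -c "
import cv2
cv2.imwrite('pics/c3.png',cv2.resize(cv2.imread('pics/s3.png')[170:260,320:430],None,fx=5,fy=5,interpolation=cv2.INTER_CUBIC))"
```

```text
[(np.int32(244), [376, 292, 18, 24], [382.85, 306.53])] [(np.int32(58), [370, 220, 7, 12], [372.97, 224.95])]
blue [(np.int32(280), [361, 190, 24, 17], [372.21, 198.52])]
0.18 [372.1 229.4]
0.185 [372.2 227.5]
0.19 [372.4 225.5]
0.195 [372.6 223.6]
0.2 [372.7 221.6]
0.2045 [372.9 219.9]
[0.52729191 0.07568315 0.19154003]
```

View pics/c3.png

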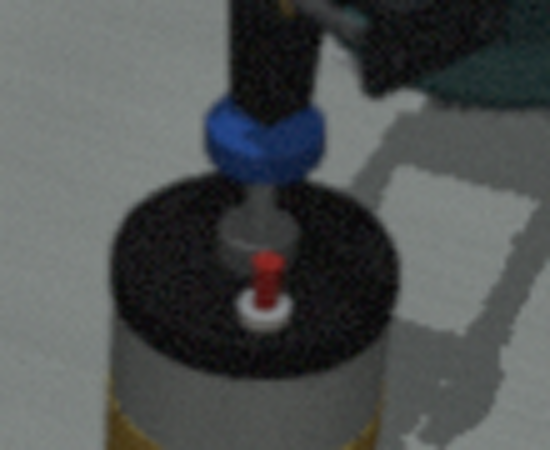

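View pics/w3.png

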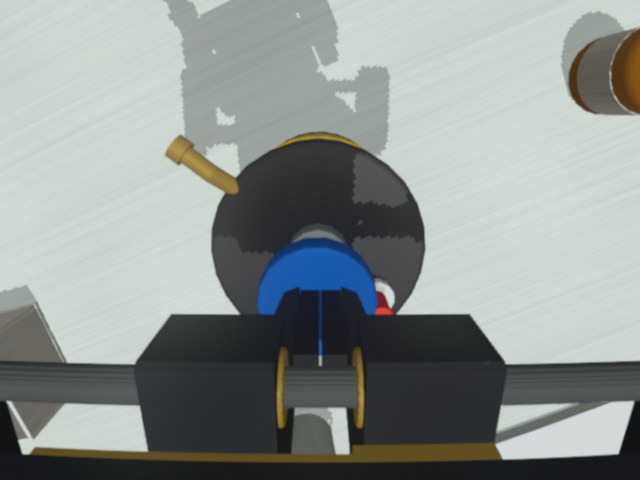

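Scene crop: the pin stands out above its collar (scene rows 220–231), about 20 mm raised after three strokes. The can is upright and hasn't moved. Wrist view: the fingers are over the knob and the pin is clear at (383,306). I'll do two more strokes.

Emit:
apply_moves(rows=[[[0,0,8],0],[[0,0,16],0],[[0,0,24],0],[[0,0,30],0],[[0,0,34],0],[[0,0,36],0],[[0,0,37],0],[[0,0,38],0],[[0,0,38],0],[[0,0,38],0]])

```text
time: 9.4
ee_pos: [0.4935, 0.055, 0.2223]
tcp_rot: [0.001, 0.197, 0.98, 0.0]
contact_force: [-3.4, 0.7, 15.5]
gripper_width: 0.0006
```

Emit:
apply_moves(rows=[[[0,0,-8],0],[[0,0,-16],0],[[0,0,-24],0],[[0,0,-32],0],[[0,0,-38],0],[[0,0,-38],0],[[0,0,-38],0],[[0,0,-38],0],[[0,0,-38],0],[[0,0,-38],0]])

```text
time: 10.4
ee_pos: [0.4922, 0.0549, 0.2572]
tcp_rot: [-0.001, 0.197, 0.98, -0.0]
contact_force: [1.0, 0.0, 0.2]
gripper_width: 0.0002
```

```bash
python3 look.py 4
```

```text
[(np.int32(219), [377, 292, 15, 24], [382.63, 306.03])] [(np.int32(67), [371, 218, 6, 14], [373.1, 224.01])]
blue [(np.int32(279), [361, 190, 24, 17], [372.19, 198.47])]
0.18 [372.1 229.4]
0.185 [372.2 227.5]
0.19 [372.4 225.5]
0.195 [372.6 223.6]
0.2 [372.7 221.6]
0.2045 [372.9 219.9]
[0.52619459 0.07555124 0.19307355]
```

Emit:
apply_moves(rows=[[[0,0,8],0],[[0,0,16],0],[[0,0,24],0],[[0,0,30],0],[[0,0,34],0],[[0,0,36],0],[[0,0,37],0],[[0,0,38],0],[[0,0,38],0],[[0,0,38],0]])

```text
time: 11.5
ee_pos: [0.4935, 0.055, 0.2224]
tcp_rot: [0.001, 0.197, 0.98, 0.0]
contact_force: [-3.8, 0.1, 14.1]
gripper_width: 0.0006
```

Emit:
apply_moves(rows=[[[0,0,-8],0],[[0,0,-16],0],[[0,0,-24],0],[[0,0,-32],0],[[0,0,-38],0],[[0,0,-38],0],[[0,0,-38],0],[[0,0,-38],0],[[0,0,-38],0],[[0,0,-38],0]])

```text
time: 12.5
ee_pos: [0.4922, 0.0549, 0.2571]
tcp_rot: [-0.0, 0.197, 0.98, -0.0]
contact_force: [-0.4, 1.0, -0.3]
gripper_width: 0.0005
```

```bash
python3 look.py 5
```

```text
[(np.int32(220), [377, 292, 16, 24], [382.68, 306.06])] [(np.int32(66), [371, 218, 6, 14], [373.08, 223.98])]
blue [(np.int32(278), [361, 190, 24, 17], [372.25, 198.55])]
0.18 [372.1 229.4]
0.185 [372.2 227.5]
0.19 [372.4 225.5]
0.195 [372.6 223.6]
0.2 [372.7 221.6]
0.2045 [372.9 219.9]
[0.52619963 0.07553978 0.19313798]
```

The pin didn't rise on the fifth stroke (top edge at row 218 both times, projected height about 204 mm), so it's fully out. Next I'll retreat and check.

Emit:
apply_moves(rows=[[[0,0,-12],0],[[0,0,-30],0],[[0,0,-55],0],[[0,0,-80],0],[[0,0,-105],0],[[0,0,-125],0],[[0,0,-140],0],[[0,0,-140],0],[[0,0,-140],0],[[0,0,-140],0]])

```text
time: 13.6
ee_pos: [0.492, 0.0549, 0.3963]
tcp_rot: [-0.001, 0.197, 0.98, -0.0]
contact_force: [-0.2, -0.1, -0.2]
gripper_width: 0.0005
```

```bash
python3 look.py 6; python3 -c "
import cv2
from h import *
a=cv2.imread('pics/a.png');b=cv2.imread('pics/s6.png')
f=lambda i:cv2.resize(i[170:320,320:430],None,fx=3.5,fy=3.5,interpolation=cv2.INTER_CUBIC)
cv2.imwrite('pics/c6.png',cv2.hconcat([f(a),f(b)]))
print(telemetry.observe()['contact_force'])"
```

```text
[(np.int32(224), [352, 229, 15, 21], [358.16, 239.79])] [(np.int32(67), [371, 218, 6, 14], [373.1, 224.01])]
blue [(np.int32(355), [361, 188, 24, 19], [372.51, 196.79])]
0.18 [372.1 229.4]
0.185 [372.2 227.5]
0.19 [372.4 225.5]
0.195 [372.6 223.6]
0.2 [372.7 221.6]
0.2045 [372.9 219.9]
[0.52918278 0.07487383 0.1954402 ]
[-0.36918621  0.07494826  0.23810243]
```

View pics/c6.png

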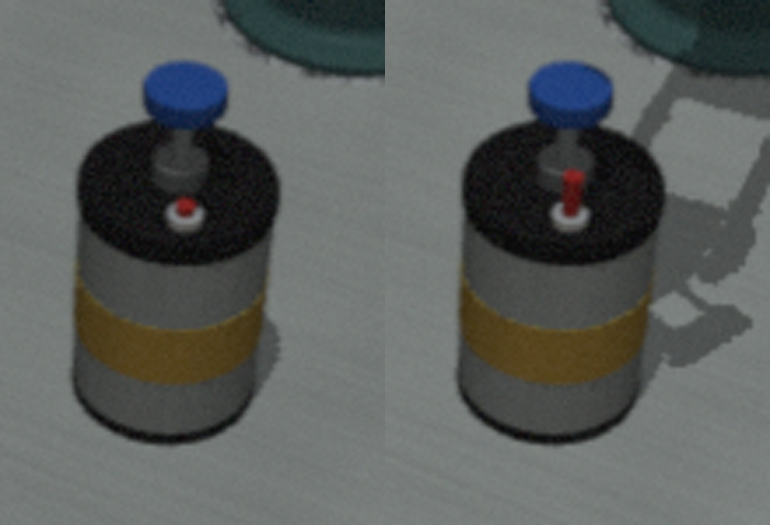

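The before/after crops show the can in the same place, the knob back up at the same pixels (361,188), and the pin fully out.

```bash
python3 -c "
from workcell import close_job
print(close_job())"
```

```text
the job is handed in; nothing more can be done
None
```

The can is pumped up, the pin is fully out, and the job is handed in at about 14 s of the 48 s allowed. I pressed the knob five times with the closed fingertips. The first press was commanded slightly past the bottom but not measured there. The other four reached about 29–30 mm. Readings at the bottom showed up to about 17 N down and 7 N sideways.

**Pin:** It looked about 20 mm up after stroke 3. After stroke 4 its top edge was at row 218 in the scene camera, which puts the top near 204 mm. Stroke 5 didn't raise it further, so it's at its stop. The scene camera resolves only about 2.5 mm of height per pixel, so that unchanged reading is the stronger evidence.

**Can and knob:** The final picture shows the knob back up at its starting pixels. The can stands upright where it was.

**Hand:** It's about 140 mm above the knob, with the contact force near zero.

**Tub, jar and cup:** The hand never went near them, but I didn't measure their positions again at the end.

No check failed. The one disagreement was in the red-blob triangulation while the hand partly hid the pin, which was off by about 3 mm. With a clear view it matched.

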